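# Hang the fan unit behind the top half of a split guard door

### The arm

A 6-joint arm with a two-finger parallel gripper is mounted at the origin on the work surface. World frame = base frame: x ahead of the robot, y to its left, z up, the work surface at z = 0. Lengths are in mm, angles in degrees, forces in N, time in s.
With the tool pointing down it reaches from about 350 to 850 mm from the base axis. Payload 8.1 kg.
Tool frame: the origin (TCP) lies midway between the tips of the shut fingers; the grasp point (between the pads) lies 19 mm behind it; y points along the fingers, x is the direction in which the jaws open and shut, and the axes are right-handed (so a half turn about y gives the same grasp; the last joint's range is limited). The gripper opens to 85 mm and grips with 20 to 120 N. Pads are 22 mm wide; open, the fingers measure 114 mm over their backs; the gripper's body (76 mm by 85 mm) begins 54 mm behind the grasp point. The pads swing forward as they close: fully open they stand 13 mm farther back than shut.
Start: joints at [-77.716, 7.471, 85.268, -0, 87.261, -4.893], TCP at [177.218, -573.236, 231.292] pointing down, gripper open.
Joint ranges: [-169.43, 169.43], [-51.17, 129.36], [1.28, 143.12], [-76.62, 256.62], [0, 156.53], [-152.29, 152.29]. Speed limits (degrees/s): [136.94, 136.94, 159.86, 180, 180, 180].

### API

Orientations are given as [roll, pitch, yaw] about the fixed x, y, z axes, in that order (R = Rz(yaw) Ry(pitch) Rx(roll)).
In Python, from bench import r gives the robot as it stands.
- The arm moves only by the tool move_arm, never from a script. Its arguments are lists of equal length, an entry for each row: "linear": the shift along the tool's x, y, z normalised to -1 to 1, where 1 is 300 mm, a list of three; "twist": the turn, a rotation vector about the tool's x, y, z normalised to -1 to 1, where 1 is pi/2 rad, a list of three; "hand": the opening, from -1 (shut) to 1 (fully open). A call has 1 to 12 rows; each row is the pose to reach, as a shift and turn from the pose measured when the call began, along the tool's axes at that moment; what a row does not reach only later rows make up. A row lasts 1/12 s, in which the tool goes at most 41.7 mm and 7.16 degrees, less where a joint would pass 70% of its speed; a pose out of reach is approached as far as the arm can. A call with a number of a shift or a turn outside -1 to 1 is refused whole. A call with a gripper value outside its range is refused whole. The fingers move at their own pace and stop on an object; "force" is the grip in N (left out, the last holds). Time passes only in rows, so rows that repeat a pose let the fingers close. It gives the time, the measured TCP pose, the force and the opening at its end, in the units of the state.
- r.sense(): the state, without advancing time (a new reading comes with each control period).
- r.snapshot(name): name is "side" or "top" or "wrist"; returns a dict with "frame" (420x560x3 uint8, red, green, blue), "range_z" (420x560 float32, mm along the optical axis (not along the pixel's ray), 0 where there is no reading), "intrinsics" (3x3 intrinsics, pixels), "R" (3x3) and "t" (3): a world point X has camera coordinates R X + t; the wrist camera has in their place "hand_eye" (4x4, takes a point from camera to tool coordinates, whose origin is the TCP and whose axes are the tool frame's). Camera axes: x right, y down, z forward; pixel columns grow to the right and rows downward; lengths in mm; the calibration is good to about 2 mm. A picture is of the moment at which its call begins: read the wrist's pose just before it.
- r.hand_in(): hands the job in, once; it reports no verdict.
The state is a dict: "time": time; "joint_pos": joint angles; "qd": joint speeds; "joint_efforts": joint torques, N m; "tool_pos": TCP position; "tcp_rot": TCP orientation; "ft_force": force on the tool from outside, world axes, zero at the start; "wrist_torque": the same for the moment, N m; "finger_gap": finger opening in mm.
Only numpy, scipy, OpenCV 4.12 (cv2) and the standard library are available. Lean on these libraries where they do the work, as an engineer would, in place of code of your own. Each camera call takes 0.05 s, during which the arm holds its last target. There are 200 camera calls.

### The job

The lower section of the pump control cubicle is live, so leave the bottom half of its split door shut and bolted: draw back only the top half's bolt, then swing the top half out to about a right angle or wider and leave it standing open. Then hang the fan unit inside on the free screw of the upper rail: pass its keyhole over the screw head, slide it down until it hangs home, and let go. Do not disturb the basket, the spanner or the roll of tape.

Things in the scene. Friction and masses are not known exactly. Their poses are not given: they have to be found in the camera images.
- cubicle: Fixed cubicle of aluminium profile, clear sides, no roof; 280 wide, 145 deep, 322 high (mm). Origin: on the bench, middle of its front plane; x points into it, y to the left seen from the front, z up ('cubicle' numbers below, mm). Opening y -110 to 110 between 30 mm posts. Cover plate at z 149 over the live section. Fixed relay box at the upper left: y 42 to 98, x from 66 back, z 165 to 305.
- top_hinge (a point): Vertical hinge axis of the top half, at cubicle (-6, 112), given at z 290. Both door halves hang on the left, are 216 mm wide and 14 mm thick, front faces at cubicle x 0: bottom half z 15 to 143, top half z 153 to 315, no lintel above it.
- top_leaf (a joint): Angle of the door's top half (rad): 0 shut; grows as its right-hand edge swings out of the front, clockwise from above; 1.57 = square to the front, stop at 1.9. Light (0.7 kg), hinge friction 0.12 N m, stays where it is left. Held shut while its bolt is in the keeper.
- low_leaf (a joint): Angle of the door's bottom half (rad): 0 shut, which it must stay.
- top_bolt (a joint): Travel of the slide bolt on the front of the top half (m): near 0 shot into the keeper on the right-hand post (which stands 22 mm out of its front), 0.04 fully drawn (slid left, towards the hinge); it leaves the keeper at about 0.016. Friction 1.5 N; it stays where it is left.
- top_bolt_pull (a point): Grip point on the top bolt's pull, which is also the door's handle: a round stem 12 mm thick standing straight out of the leaf's front, free from 17 to 55 mm off the leaf, then a knob 22 across to 63 mm. Point: on the stem's axis 36 mm off the leaf, z 290 (25 below the leaf's top), 156 mm from the hinge along the leaf when shot, 116 drawn. Moves with bolt and leaf.
- top_leaf_edge (a point): Upper corner of the top half's free edge, middle of its 14 mm thickness, 220 mm from the hinge axis, z 315.
- low_bolt (a joint): Travel of the like slide bolt on the bottom half, at z 118 (m): near 0 shot, which it must stay.
- screw (a point): Free screw on the upper rail, at cubicle (110, -35, 290), axis level towards the front: neck 8 mm thick, 10 mm long, this point in its middle; head 18 across, 4 thick, ending 14 mm in front of the rails' faces. Two level rails, front faces at cubicle x 115: upper z 268 to 312, lower z 160 to 200 (the hung plate leans on both).
- fan_unit: Loose fan unit, 0.4 to 0.6 kg, upright on the bench. Origin: underside, middle of the plate's back face; front (handle) faces its -x, z up. Steel back plate 4 mm thick, x -4 to 0, 100 wide (72 above z 91), 145 high. Black fan box in front of it, 90 wide, x -59 to -4, 85 high. Keyhole in the plate: round entry 25 across, centre z 104; slot 11 wide runs up from it to z 132.
- fan_handle (a point): Grip point on the fan unit's U-handle (steel bar 10 mm thick): unit (-90, 0, 73). The bar leaves the box's front at z 78, runs 35 mm out, goes down at x -94 to z 20 and back. The point is in its upper corner, to be pinched from above across y.
- fan_slot_end (a point): Upper end of the fan unit's slot, unit (-2, 0, 128): coincides with the screw point when the unit hangs home. The screw enters 24 mm below this point, so the unit is pushed on 24 mm high and then slid 24 mm down.
- basket: Bystander: red plastic basket 150 x 110 x 55 mm on the bench at the left. Origin: centre of its underside.
- spanner: Bystander: steel spanner 180 mm long lying on the bench in front of the cubicle. Origin: its underside.
- tape: Bystander: roll of tape 90 mm across, 25 high, flat on the bench at the left. Origin: centre of its underside.
There are look-alikes about, which are no part of the job. There is more than one size of the fan_unit; the one meant has the size given above.

How it is judged:
By the outcome, as a careful person would: the job done as asked, in the order asked, and still so for the second after the job is handed in, with the robot touching nothing.
It also fails if it takes over 61 s, if anything falls off the work surface, if the arm or the gripper's body presses on something with over 40 N, if the wrist force passes 120 N, or if a joint passes its speed limit or range.

## Working session

There is one attempt and no reset: what is moved stays moved. The work goes in short steps, Python scripts to look and compute and a tool call to move; the robot and the scene stay as the last step left them, time stands still between calls to the robot, and variables do not carry over. Pictures are saved under pics/ and viewed, on a budget of 10 in all, crops included, one or two more only if the job needs it, and the job is handed in when it is done.

Besides the shell and the picture viewer there is one more tool, called after ">>>" in YAML: its name, and indented under it one key for each argument. move_arm: Moves the arm, as the interface text tells. Scaled input: -1 to 1 covers 300 mm each way for a shift and pi/2 rad each way for a turn. Its arguments: {"type":"object","properties":{"linear":{"type":"array","items":{"type":"array","items":{"type":"number","minimum":-1,"maximum":1}}},"twist":{"type":"array","items":{"type":"array","items":{"type":"number","minimum":-1,"maximum":1}}},"hand":{"type":"array","items":{"type":"number"}},"force":{"type":"number"}},"required":["linear","twist","hand"]}

```bash
ls; mkdir -p pics
python3 - <<'E'
from bench import r
import cv2,numpy as np
print(r.sense())
for n in("side","top"):
    s=r.snapshot(n); cv2.imwrite(f"pics/{n}0.png",s["frame"][:,:,::-1]); np.savez(f"{n}0.npz",**s)
    print(n,s["intrinsics"],s["R"],s["t"])
E
```

```text
pics
{'time': 0.0, 'joint_pos': array([-7.77160266e+01,  7.51493704e+00,  8.53294121e+01,  8.55633341e-04,
        8.72607863e+01, -4.89127250e+00]), 'qd': array([ 0.12489277, -0.01238145,  0.05097773, -0.02342372,  0.05222744,
        0.09806208]), 'joint_efforts': array([-1.20564542e-03, -5.69389772e+01, -5.00559533e+01, -6.52404342e-04,
        1.43949120e-02, -1.70084064e-06]), 'tool_pos': array([ 177.10538997, -572.69606018,  230.24493354]), 'tcp_rot': array([-89.99018413,   0.10467976, -72.8247868 ]), 'ft_force': array([-0.15011152, -0.64836895, -0.024481  ]), 'wrist_torque': array([ 0.03129476, -0.02988687, -0.0346057 ]), 'finger_gap': 84.92948893182644}
side [[506.420854     0.         285.68513103]
 [  0.         506.420854   217.67683476]
 [  0.           0.           1.        ]] [[-0.53268251  0.84622371 -0.01244058]
 [ 0.73377089  0.45447119 -0.5050111 ]
 [-0.42169849 -0.27813912 -0.86302319]] [ 288.33070269 -295.83783859 1834.75787825]
top [[467.01176682   0.         280.87706824]
 [  0.         467.01176682 218.31922143]
 [  0.           0.           1.        ]] [[ 0.00995788 -0.99993397  0.0057349 ]
 [-0.97234968 -0.01102105 -0.23326946]
 [ 0.23331726 -0.00325346 -0.97239522]] [ -10.71454458  598.33934906 1423.54959305]
```

View pics/side0.png

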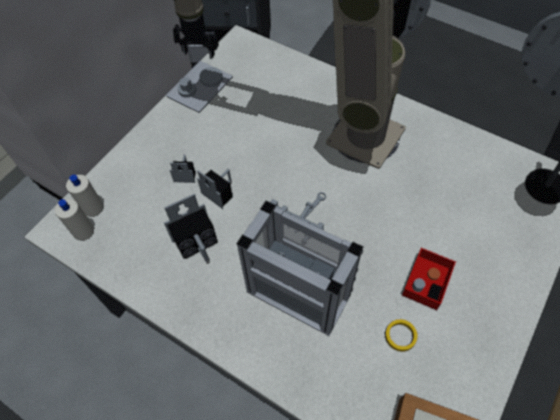

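View pics/top0.png

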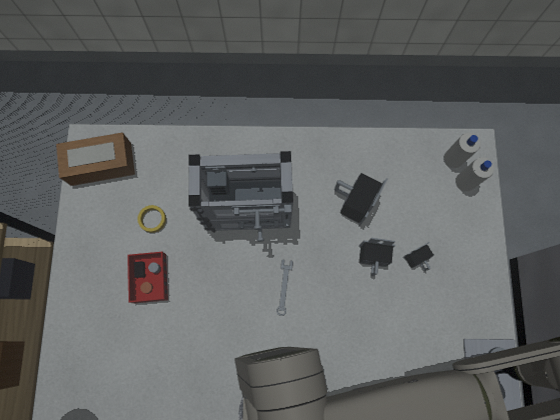

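The top view shows the cubicle at (240,190) and, right of it, three fan units at (360,198), (376,253) and (419,257). The spanner is at (285,285), the basket at (148,277) and the tape at (151,218). Next I'll measure the cubicle and the three units' sizes from depth.

```bash
cat > h.py <<'E'
import numpy as np,cv2
from scipy.spatial.transform import Rotation as Ro
def cloud(s,stride=1):
    Z=s["range_z"].astype(float);K=s["intrinsics"];v,u=np.mgrid[:Z.shape[0],:Z.shape[1]]
    P=np.stack([(u-K[0,2])/K[0,0]*Z,(v-K[1,2])/K[1,1]*Z,Z],-1)
    W=(P-s["t"])@s["R"]; W[Z<=0]=np.nan
    return W
def Rt(st): return Ro.from_euler("xyz",st["tcp_rot"],degrees=True).as_matrix()
def wcloud(s,st):
    Z=s["range_z"].astype(float);K=s["intrinsics"];v,u=np.mgrid[:Z.shape[0],:Z.shape[1]]
    P=np.stack([(u-K[0,2])/K[0,0]*Z,(v-K[1,2])/K[1,1]*Z,Z],-1)
    H=s["hand_eye"]; T=P@H[:3,:3].T+H[:3,3]
    W=T@Rt(st).T+st["tool_pos"]; W[Z<=0]=np.nan
    return W
E
python3 - <<'E'
from h import *
L={}
for n in("side","top"):
    s=np.load(n+"0.npz"); L[n]=cloud(s)
    W=L[n]; m=(W[...,2]>312)&(W[...,2]<332)&(W[...,0]>400)
    Q=W[m][:,:2].astype(np.float32); 
    m2=((W[...,2]>315)&(W[...,2]<332)&(W[...,0]>400)).astype(np.uint8)
    k,lab,st,_=cv2.connectedComponentsWithStats(m2)
    i=1+np.argmax(st[1:,4]); Q=W[lab==i][:,:2].astype(np.float32)
    print(n,"frame",st[i],cv2.minAreaRect(Q),np.median(W[lab==i][:,2]),[np.round(c) for c in cv2.boxPoints(cv2.minAreaRect(Q))])
    m2=((W[...,2]>12)&(W[...,2]<330)&(W[...,1]<-80)&(W[...,0]>350)).astype(np.uint8)
    k,lab,st,_=cv2.connectedComponentsWithStats(m2)
    for i in range(1,k):
        if st[i,4]<60: continue
        Q=W[lab==i]; print(n,st[i],"c",np.round(Q.mean(0)),"zmax",np.round(np.percentile(Q[:,2],99)))
        for lo in (20,60,90):
            q=Q[Q[:,2]>lo]
            if len(q)>20:
              rr=cv2.minAreaRect(q[:,:2].astype(np.float32)); print("   >",lo,np.round(rr[0]),np.round(rr[1]),round(rr[2],1))
f=[]
a=cv2.imread("pics/top0.png")[165:285,325:445]; b=cv2.imread("pics/side0.png")[140:270,150:270]
f=np.hstack([cv2.resize(a,(400,400),interpolation=2),cv2.resize(b,(400,400),interpolation=2)]); cv2.imwrite("pics/fans.png",f)
E
```

```text
side frame [324 241  39  55 717] ((641.7007446289062, 232.1752471923828), (146.28260803222656, 37.80958557128906), 2.3362505435943604) 322.1679966394874 [array([568., 248.], dtype=float32), array([569., 210.], dtype=float32), array([716., 216.], dtype=float32), array([714., 254.], dtype=float32)]
side [   0    6   70  113 4927] c [  472. -1127.   166.] zmax 327.0
   > 20 [  492. -1131.] [105. 272.] 69.6
   > 60 [  484. -1128.] [ 82. 261.] 75.3
   > 90 [  480. -1126.] [ 67. 256.] 79.1
side [169 154  27  28 480] c [ 496. -436.   59.] zmax 111.0
   > 20 [ 478. -450.] [78. 79.] 26.3
   > 60 [ 477. -449.] [78. 77.] 26.3
   > 90 [ 507. -435.] [ 9. 56.] 30.3
side [197 169  36  39 893] c [ 498. -296.   75.] zmax 148.0
   > 20 [ 471. -303.] [105. 103.] 82.0
   > 60 [ 471. -303.] [105. 103.] 82.3
   > 90 [ 494. -305.] [98. 58.] 82.3
side [  55  174   48   67 1895] c [ 799. -593.  109.] zmax 183.0
   > 20 [ 793. -611.] [162.  74.] 22.9
   > 60 [ 793. -611.] [161.  74.] 23.0
   > 90 [ 792. -611.] [160.  74.] 23.0
side [ 163  193   55   69 2194] c [ 675. -255.  109.] zmax 197.0
   > 20 [ 680. -23
[... 514 characters left out ...]
[68. 70.] 9.0
   > 90 [ 831. -595.] [68. 70.] 9.0
top [455 158  39  33 804] c [ 740. -618.  116.] zmax 184.0
   > 20 [ 748. -631.] [68. 72.] 3.5
   > 60 [ 748. -631.] [68. 72.] 3.5
   > 90 [ 749. -631.] [68. 72.] 9.2
top [ 334  173   53   53 1387] c [ 663. -251.  107.] zmax 198.0
   > 20 [ 682. -239.] [133. 138.] 62.4
   > 60 [ 683. -239.] [133. 138.] 62.4
   > 90 [ 683. -239.] [133. 138.] 62.4
top [359 238  36  39 894] c [ 487. -302.   81.] zmax 148.0
   > 20 [ 472. -303.] [99. 99.] 81.9
   > 60 [ 472. -303.] [99. 99.] 81.9
   > 90 [ 494. -307.] [96. 58.] 86.8
top [403 242  31  29 431] c [ 481. -444.   60.] zmax 114.0
   > 20 [ 475. -454.] [75. 78.] 28.9
   > 60 [ 478. -453.] [74. 70.] 34.2
```

View pics/fans.png

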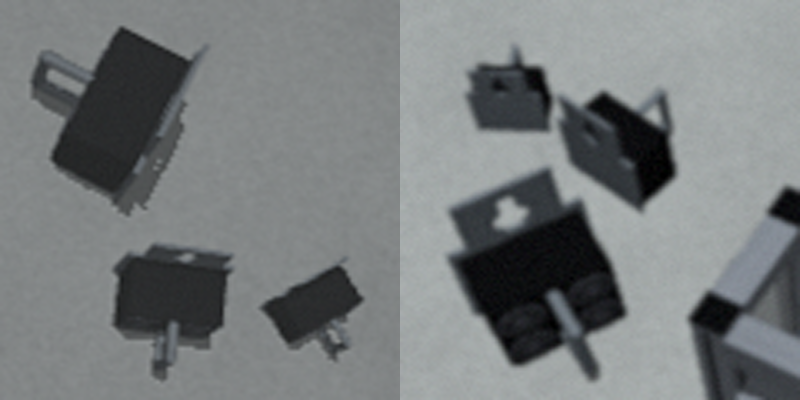

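The medium unit at (376,253) in the top view is the one meant: plate top at z≈148 and about 99 wide, against a 145 × 100 spec. The large one (z 198) and the small one (z 112) don't fit, and the crop confirms this, with the medium unit's handle pointing down in the picture, towards the robot. Next I need its axis and the cubicle frame.

```bash
cat >> h.py <<'E'
def go(st,pos,yaw,tilt=None):
    """linear,twist (tool-normalised) from state to TCP pos, tool pointing down with yaw"""
    R=Rt(st); G=Ro.from_euler("xyz",[-90,0,yaw],degrees=True).as_matrix()
    lin=R.T@(np.array(pos,float)-st["tool_pos"])/300; tw=Ro.from_matrix(R.T@G).as_rotvec()/(np.pi/2)
    return np.round(lin,3).tolist(),np.round(tw,3).tolist()
def cub(p,C): # cubicle->world
    a=np.radians(C[2]); return np.array([C[0]+p[0]*np.cos(a)-p[1]*np.sin(a),C[1]+p[0]*np.sin(a)+p[1]*np.cos(a),p[2]])
E
python3 - <<'E'
from h import *
for n in("side","top"):
    s=np.load(n+"0.npz"); W=cloud(s); X,Y,Z=W[...,0],W[...,1],W[...,2]
    m=(Z>314)&(Z<330)&(X>500)&(X<800)&(Y>-100)&(Y<300)
    Q=W[m][:,:2]; rr=cv2.minAreaRect(Q.astype(np.float32)); print(n,rr,np.round(cv2.boxPoints(rr)).tolist())
    # plate of fan
    m=(Z>95)&(Z<150)&(abs(X-500)<60)&(abs(Y+303)<70); Q=W[m]
    print(" plate rect",cv2.minAreaRect(Q[:,:2].astype(np.float32)), cv2.boxPoints(cv2.minAreaRect(Q[:,:2].astype(np.float32))).round().tolist())
    vx,vy,x0,y0=cv2.fitLine(Q[:,:2].astype(np.float32),cv2.DIST_HUBER,0,.01,.01).ravel(); print(" line dir",np.degrees(np.arctan2(vy,vx)),x0,y0)
    m=(Z>78)&(Z<92)&(abs(X-480)<60)&(abs(Y+303)<70); rr=cv2.minAreaRect(W[m][:,:2].astype(np.float32));print(" box",rr,cv2.boxPoints(rr).round().tolist())
    m=(Z>40)&(Z<90)&(X>380)&(X<447)&(abs(Y+303)<70);Q=W[m]; print(" handle",len(Q),Q.mean(0).round(),Q.min(0).round(),Q.max(0).round())
    q=Q[Q[:,2]>68]; print("  ",q.mean(0).round(1), cv2.minAreaRect(q[:,:2].astype(np.float32)))
    # leaf top & stem
    m=(Z>270)&(Z<300)&(X>500)&(X<572)&(Y>-40)&(Y<220);Q=W[m];print(" pull",len(Q),Q.mean(0).round(1) if len(Q) else '',Q.min(0).round(),Q.max(0).round())
E
```

```text
side ((648.4015502929688, 109.52945709228516), (147.86642456054688, 282.7156677246094), 2.72670316696167) [[568.0, 247.0], [581.0, -35.0], [729.0, -28.0], [716.0, 254.0]]
 plate rect ((505.1260986328125, -309.1043701171875), (80.30126953125, 33.72962188720703), 79.09418487548828) [[481.0, -345.0], [514.0, -352.0], [529.0, -273.0], [496.0, -266.0]]
 line dir 82.619675 517.2939 -320.21063
 box ((473.3098449707031, -302.9618225097656), (105.03372955322266, 97.21991729736328), 81.52084350585938) [[417.0, -348.0], [514.0, -362.0], [529.0, -258.0], [433.0, -244.0]]
 handle 38 [ 432. -296.   71.] [ 420. -305.   41.] [ 447. -290.   86.]
   [ 433.7 -296.8   80.1] ((433.7927551269531, -297.6104431152344), (12.315463066101074, 27.761150360107422), 82.6751937866211)
 pull 186 [553.4  62.2 295.4] [515. -12. 284.] [572. 131. 300.]
top ((649.4811401367188, 109.42727661132812), (147.55563354492188, 280.49932861328125), 2.571714162826538) [[569.0, 246.0], [582.0, -34.0], [729.0, -27.0], [717.0, 253.0]]
 plate rect ((518.1259765625, -307.9625549316406), (96.21635437011719, 5.934037685394287), 82.47791290283203) [[509.0, -355.0], [515.0, -356.0], [527.0, -261.0], [521.0, -260.0]]
 line dir 82.24803 516.98285 -309.20917
 box ((470.5766296386719, -304.4999084472656), (97.82246398925781, 97.88178253173828), 83.42021179199219) [[416.0, -347.0], [514.0, -359.0], [525.0, -262.0], [428.0, -250.0]]
 handle 36 [ 432. -298.   75.] [ 422. -304.   43.] [ 447. -294.   87.]
   [ 434.3 -299.2   81.4] ((434.56683349609375, -299.307861328125), (10.185795783996582, 24.975027084350586), 87.44458770751953)
 pull 305 [557.9  71.8 293. ] [515. -29. 270.] [572. 218. 300.]
```

Run:
```python
from h import *
from bench import r
st=r.sense(); print(go(st,[360,-280,360],10))
```

```text
([-0.753, -0.431, 0.871], [-0.001, -0.92, -0.001])
```

>>> move_arm:
  linear:
    - [-0.75,-0.43,0.87]
    - [-0.75,-0.43,0.87]
    - [-0.75,-0.43,0.87]
    - [-0.75,-0.43,0.87]
    - [-0.75,-0.43,0.87]
    - [-0.75,-0.43,0.87]
    - [-0.75,-0.43,0.87]
    - [-0.75,-0.43,0.87]
    - [-0.75,-0.43,0.87]
    - [-0.75,-0.43,0.87]
    - [-0.75,-0.43,0.87]
    - [-0.75,-0.43,0.87]
  twist:
    - [0,-0.92,0]
    - [0,-0.92,0]
    - [0,-0.92,0]
    - [0,-0.92,0]
    - [0,-0.92,0]
    - [0,-0.92,0]
    - [0,-0.92,0]
    - [0,-0.92,0]
    - [0,-0.92,0]
    - [0,-0.92,0]
    - [0,-0.92,0]
    - [0,-0.92,0]
  hand: [0,0,0,0,0,0,0,0,0,0,0,0]

```text
time: 1.1
tool_pos: [360.5, -280.1, 359.8]
tcp_rot: [-89.9, -0.0, 10.5]
ft_force: [0.6, -0.2, -0.6]
finger_gap: 42.7
```

Run:
```python
from h import *
from bench import r
st=r.sense(); print(st["time"],st["tool_pos"],st["tcp_rot"],st["joint_pos"],st["finger_gap"]); print(go(st,[480,0,370],92.6))
```

```text
1.1 [ 360.54510648 -280.07608395  359.84537602] [-8.99171573e+01 -8.26921772e-04  1.05003355e+01] [-4.43184918e+01 -1.57814904e+01  9.41377589e+01  4.94358961e-02
  1.01710961e+02 -5.48088221e+01] 42.704598105829696
([0.562, -0.033, 0.845], [-0.001, -0.912, 0.001])
```

>>> move_arm:
  linear:
    - [0.56,-0.03,0.84]
    - [0.56,-0.03,0.84]
    - [0.56,-0.03,0.84]
    - [0.56,-0.03,0.84]
    - [0.56,-0.03,0.84]
    - [0.56,-0.03,0.84]
    - [0.56,-0.03,0.84]
    - [0.56,-0.03,0.84]
    - [0.56,-0.03,0.84]
    - [0.56,-0.03,0.84]
    - [0.56,-0.03,0.84]
    - [0.56,-0.03,0.84]
  twist:
    - [0,-0.91,0]
    - [0,-0.91,0]
    - [0,-0.91,0]
    - [0,-0.91,0]
    - [0,-0.91,0]
    - [0,-0.91,0]
    - [0,-0.91,0]
    - [0,-0.91,0]
    - [0,-0.91,0]
    - [0,-0.91,0]
    - [0,-0.91,0]
    - [0,-0.91,0]
  hand: [0,0,0,0,0,0,0,0,0,0,0,0]

```text
time: 2.1
tool_pos: [479.7, -1.3, 368.7]
tcp_rot: [-89.9, -0.1, 92.9]
ft_force: [0.9, -0.4, -0.4]
finger_gap: 42.6
```

Run:
```python
from h import *
from bench import r
C=(576.4,106.1,2.65)
st=r.sense(); s=r.snapshot("wrist"); cv2.imwrite("pics/w1.png",s["frame"][:,:,::-1])
W=wcloud(s,st); X,Y,Z=W[...,0],W[...,1],W[...,2]
m=(Z>283)&(Z<299)&(X>505)&(X<560)&(Y>-40)&(Y<130)
k,lab,stt,_=cv2.connectedComponentsWithStats(m.astype(np.uint8))
for i in range(1,k):
    if stt[i,4]>30: Q=W[lab==i]; print(stt[i],Q.mean(0).round(1),Q.min(0).round(),Q.max(0).round(),cv2.minAreaRect(Q[:,:2].astype(np.float32)))
p=cub((-36,-44,271),C);print("pred",p)
print(st["tool_pos"],go(st,[p[0],p[1],340],92.65),go(st,p,92.65))
```

```text
[358 262  18  19 158] [516.1  66.6 292.4] [514.  60. 283.] [522.  72. 299.] ((518.4634399414062, 66.47525024414062), (7.901958465576172, 11.813946723937988), 1.6755287647247314)
[288 307  18  13 180] [559.   12.8 291.4] [558.   6. 283.] [560.  20. 299.] ((558.9862670898438, 12.86172866821289), (1.897445559501648, 13.37588119506836), 1.6802781820297241)
pred [542.47282673  60.48260295 271.        ]
[479.65937991  -1.3130282  368.67507867] ([0.195, 0.096, -0.219], [-0.001, 0.002, 0.001]) ([0.195, 0.326, -0.22], [-0.001, 0.002, 0.001])
```

View pics/w1.png

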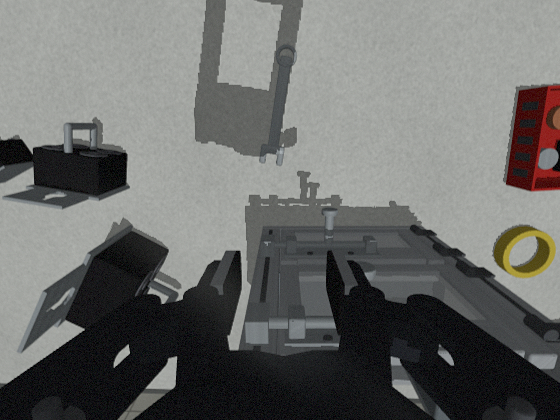

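The wrist view has the bench's -x at the top. The bottom half's pull is at (330,218). The top pull's knob at (367,271) is partly hidden by the right finger; its outer edges (y 72, x 514) agree with the predicted grip point (542,60). The upper keeper is at (297,314). I'll go down on the pull.

>>> move_arm:
  linear:
    - [0.195,0.1,-0.22]
    - [0.195,0.1,-0.22]
    - [0.195,0.1,-0.22]
    - [0.195,0.1,-0.22]
    - [0.195,0.2,-0.22]
    - [0.195,0.326,-0.22]
    - [0.195,0.326,-0.22]
    - [0.195,0.326,-0.22]
  twist:
    - [0,0,0]
    - [0,0,0]
    - [0,0,0]
    - [0,0,0]
    - [0,0,0]
    - [0,0,0]
    - [0,0,0]
    - [0,0,0]
  hand: [0,0,0,0,0,0,0,0]

```text
time: 2.82
tool_pos: [540.5, 59.7, 269.4]
tcp_rot: [-89.6, -0.1, 92.8]
ft_force: [-0.7, -0.3, 0.5]
finger_gap: 42.6
```

>>> move_arm:
  linear:
    - [0,0,0]
    - [0,0,0]
    - [0,0,0]
    - [0,0,0]
    - [0,0,0]
    - [0,0,0]
    - [0,0,0]
    - [0,0,0]
  twist:
    - [0,0,0]
    - [0,0,0]
    - [0,0,0]
    - [0,0,0]
    - [0,0,0]
    - [0,0,0]
    - [0,0,0]
    - [0,0,0]
  hand: [-1,-1,-1,-1,-1,-1,-1,-1]
  force: 25

```text
time: 3.48
tool_pos: [541.4, 61.3, 272.7]
tcp_rot: [-89.9, -0.2, 92.9]
ft_force: [-3.9, 7.4, 3.8]
finger_gap: 11.2
```

>>> move_arm:
  linear:
    - [0.03,0,0]
    - [0.06,0,0]
    - [0.09,0,0]
    - [0.11,0,0]
    - [0.125,0,0]
    - [0.125,0,0]
    - [0.125,0,0]
    - [0.125,0,0]
  twist:
    - [0,0,0]
    - [0,0,0]
    - [0,0,0]
    - [0,0,0]
    - [0,0,0]
    - [0,0,0]
    - [0,0,0]
    - [0,0,0]
  hand: [-1,-1,-1,-1,-1,-1,-1,-1]

```text
time: 4.15
tool_pos: [539.6, 99.1, 273.0]
tcp_rot: [-89.9, -0.2, 92.9]
ft_force: [-0.8, 0.9, -6.8]
finger_gap: 10.3
```

```bash
cat >> h.py <<'E'
def arc(st,h,angs,sign=-1):
    """rows for rotating current TCP pose about vertical axis at h by angs deg (clockwise)"""
    R=Rt(st);p=st["tool_pos"];L=[];T=[]
    for a in angs:
        Q=Ro.from_euler("z",sign*a,degrees=True).as_matrix(); d=p-h; d[2]=0
        w=Q@d-d; L.append(np.round(R.T@w/300,3).tolist()); T.append(np.round(Ro.from_matrix(R.T@Q@R).as_rotvec()/(np.pi/2),3).tolist())
    return L,T
E
python3 - <<'E'
from h import *
from bench import r
C=(576.4,106.1,2.65)
st=r.sense(); print(st["tool_pos"],st["tcp_rot"],st["ft_force"],st["finger_gap"])
h=cub((-6,112,290),C); print(h)
for l in arc(st,h,[2,6,11,16,21,26,31,36,41,46,50,50]):print(l)
E
```

```text
[539.57177986  99.05113167 272.95783151] [-89.8924042   -0.24987943  92.93337127] [-0.81297002  0.85560214 -6.84460114] 10.324445212583756
[565.22812584 217.70281908 290.        ]
[[0.004, 0.0, 0.014], [0.013, 0.0, 0.04], [0.027, 0.0, 0.073], [0.044, 0.0, 0.104], [0.064, 0.001, 0.133], [0.086, 0.001, 0.161], [0.11, 0.001, 0.186], [0.137, 0.001, 0.209], [0.165, 0.001, 0.23], [0.195, 0.001, 0.249], [0.22, 0.001, 0.261], [0.22, 0.001, 0.261]]
[[-0.0, 0.022, -0.0], [-0.0, 0.067, -0.0], [-0.001, 0.122, -0.0], [-0.001, 0.178, -0.0], [-0.001, 0.233, -0.0], [-0.001, 0.289, -0.001], [-0.002, 0.344, -0.001], [-0.002, 0.4, -0.001], [-0.002, 0.456, -0.001], [-0.002, 0.511, -0.001], [-0.002, 0.556, -0.001], [-0.002, 0.556, -0.001]]
```

>>> move_arm:
  linear:
    - [0.004,0,0.014]
    - [0.013,0,0.04]
    - [0.027,0,0.073]
    - [0.044,0,0.104]
    - [0.064,0,0.133]
    - [0.086,0,0.161]
    - [0.11,0,0.186]
    - [0.137,0,0.209]
    - [0.165,0,0.23]
    - [0.195,0,0.249]
    - [0.22,0,0.261]
    - [0.22,0,0.261]
  twist:
    - [0,0.022,0]
    - [0,0.067,0]
    - [0,0.122,0]
    - [0,0.178,0]
    - [0,0.233,0]
    - [0,0.289,0]
    - [0,0.344,0]
    - [0,0.4,0]
    - [0,0.456,0]
    - [0,0.511,0]
    - [0,0.556,0]
    - [0,0.556,0]
  hand: [-1,-1,-1,-1,-1,-1,-1,-1,-1,-1,-1,-1]

```text
time: 5.15
tool_pos: [457.0, 161.6, 273.0]
tcp_rot: [-89.7, -0.0, 42.7]
ft_force: [-2.3, 0.9, -9.7]
finger_gap: 11.1
```

Run:
```python
from h import *
from bench import r
C=(576.4,106.1,2.65)
st=r.sense(); print(st["tool_pos"],st["tcp_rot"],st["ft_force"],st["finger_gap"],st["joint_pos"])
h=cub((-6,112,290),C)
for l in arc(st,h,[5,10,15,20,25,30,35,40,45,50,52,52]):print(l)
```

```text
[456.99431789 161.59940631 272.96993366] [-8.96747255e+01 -2.93507570e-02  4.27441757e+01] [-2.32965956  0.87474448 -9.68969954] 11.070230866163511 [ 13.18585725 -11.33523182  99.33391388   0.29762676  92.13622067
 -29.54765774]
[[0.011, 0.0, 0.034], [0.025, 0.0, 0.066], [0.041, 0.001, 0.098], [0.06, 0.001, 0.128], [0.082, 0.001, 0.156], [0.106, 0.001, 0.182], [0.133, 0.001, 0.205], [0.161, 0.001, 0.227], [0.191, 0.001, 0.246], [0.222, 0.002, 0.262], [0.235, 0.002, 0.267], [0.235, 0.002, 0.267]]
[[-0.0, 0.056, -0.0], [-0.0, 0.111, -0.001], [-0.0, 0.167, -0.001], [-0.0, 0.222, -0.001], [-0.0, 0.278, -0.002], [-0.0, 0.333, -0.002], [-0.0, 0.389, -0.002], [-0.0, 0.444, -0.003], [-0.0, 0.5, -0.003], [-0.0, 0.556, -0.003], [-0.0, 0.578, -0.003], [-0.0, 0.578, -0.003]]
```

>>> move_arm:
  linear:
    - [0.011,0,0.034]
    - [0.025,0,0.066]
    - [0.041,0,0.098]
    - [0.06,0,0.128]
    - [0.082,0,0.156]
    - [0.106,0,0.182]
    - [0.133,0,0.205]
    - [0.161,0,0.227]
    - [0.191,0,0.246]
    - [0.222,0,0.262]
    - [0.235,0,0.267]
    - [0.235,0,0.267]
  twist:
    - [0,0.056,0]
    - [0,0.111,0]
    - [0,0.167,0]
    - [0,0.222,0]
    - [0,0.278,0]
    - [0,0.333,0]
    - [0,0.389,0]
    - [0,0.444,0]
    - [0,0.5,0]
    - [0,0.556,0]
    - [0,0.578,0]
    - [0,0.578,0]
  hand: [-1,-1,-1,-1,-1,-1,-1,-1,-1,-1,-1,-1]

```text
time: 6.15
tool_pos: [454.9, 268.4, 273.0]
tcp_rot: [-89.8, 0.3, -9.2]
ft_force: [-0.3, 0.5, -9.1]
finger_gap: 10.7
```

>>> move_arm:
  linear:
    - [0,0,0]
    - [0,0,0]
    - [0,0,0]
    - [0,0,0]
    - [0,-0.15,0]
    - [0,-0.3,0]
    - [0,-0.4,0]
    - [0,-0.4,0]
  twist:
    - [0,0,0]
    - [0,0,0]
    - [0,0,0]
    - [0,0,0]
    - [0,0,0]
    - [0,0,0]
    - [0,0,0]
    - [0,0,0]
  hand: [-0.2,-0.2,-0.2,-0.2,-0.2,-0.2,-0.2,-0.2]

```text
time: 6.82
tool_pos: [457.2, 268.5, 403.3]
tcp_rot: [-89.3, -0.4, -9.2]
ft_force: [1.4, 0.2, 0.5]
finger_gap: 34.1
```

Run:
```python
from h import *
from bench import r
C=(576.4,106.1,2.65)
st=r.sense(); print(st["time"],st["tool_pos"],st["tcp_rot"],st["ft_force"],st["finger_gap"])
for n in("side","top"):
    s=r.snapshot(n); W=cloud(s); np.savez(n+"1.npz",**s); cv2.imwrite(f"pics/{n}1.png",s["frame"][:,:,::-1])
    X,Y,Z=W[...,0],W[...,1],W[...,2]; m=(Z>303)&(Z<322)&(X>330)&(X<540)&(Y>180)&(Y<300)
    Q=W[m]; 
    if len(Q)>20: print(n,len(Q),cv2.minAreaRect(Q[:,:2].astype(np.float32)))
# fan grasp
u=np.array([519,-308.]);a=np.radians(-7.6)
g=[*(u+(-90)*np.array([np.cos(a),np.sin(a)])),73-19]
print(g, go(st,[g[0]+20,30,400],-20))
```

```text
6.8167 [457.21880311 268.50192008 403.25076378] [-89.33338221  -0.42298447  -9.19197082] [1.36308073 0.20534777 0.52446072] 34.130091155883726
side 309 ((460.4561767578125, 253.6645965576172), (77.66484832763672, 170.82122802734375), 80.51068878173828)
top 287 ((444.89501953125, 232.28736877441406), (31.988956451416016, 196.89134216308594), 79.22332000732422)
[np.float64(429.7906013773612), np.float64(-296.09692487685896), 54] ([0.102, 0.002, -0.789], [-0.008, 0.12, 0.004])
```

Run:
```python
from h import *
from bench import r
st=r.sense(); print(go(st,[440,0,400],-60))
```

```text
([0.089, -0.019, -0.891], [-0.004, 0.564, -0.002])
```

>>> move_arm:
  linear:
    - [0.09,0,-0.89]
    - [0.09,0,-0.89]
    - [0.09,0,-0.89]
    - [0.09,0,-0.89]
    - [0.09,0,-0.89]
    - [0.09,0,-0.89]
    - [0.09,0,-0.89]
    - [0.09,0,-0.89]
  twist:
    - [0,0.56,0]
    - [0,0.56,0]
    - [0,0.56,0]
    - [0,0.56,0]
    - [0,0.56,0]
    - [0,0.56,0]
    - [0,0.56,0]
    - [0,0.56,0]
  hand: [0,0,0,0,0,0,0,0]

```text
time: 7.58
tool_pos: [439.5, -3.4, 393.0]
tcp_rot: [-89.8, 0.3, -60.3]
ft_force: [0.7, 0.8, 0.4]
finger_gap: 42.6
```

Run:
```python
from h import *
from bench import r
st=r.sense(); print(st["tool_pos"],st["tcp_rot"],go(st,[430,-290,220],-97.6))
```

```text
[439.47933401  -3.43520637 393.02182405] [-89.84353187   0.29189778 -60.29226693] ([0.817, 0.571, -0.502], [-0.001, 0.415, -0.004])
```

>>> move_arm:
  linear:
    - [0.815,0.57,-0.5]
    - [0.815,0.57,-0.5]
    - [0.815,0.57,-0.5]
    - [0.815,0.57,-0.5]
    - [0.815,0.57,-0.5]
    - [0.815,0.57,-0.5]
    - [0.815,0.57,-0.5]
    - [0.815,0.57,-0.5]
    - [0.815,0.57,-0.5]
    - [0.815,0.57,-0.5]
    - [0.815,0.57,-0.5]
  twist:
    - [0,0.415,0]
    - [0,0.415,0]
    - [0,0.415,0]
    - [0,0.415,0]
    - [0,0.415,0]
    - [0,0.415,0]
    - [0,0.415,0]
    - [0,0.415,0]
    - [0,0.415,0]
    - [0,0.415,0]
    - [0,0.415,0]
  hand: [0,0,0,0,0,0,0,0,0,0,0]

```text
time: 8.5
tool_pos: [430.1, -288.2, 219.6]
tcp_rot: [-90.1, 0.4, -97.6]
ft_force: [-0.2, 0.8, 0.5]
finger_gap: 43.0
```

Run:
```python
from h import *
from bench import r
st=r.sense(); s=r.snapshot("wrist"); cv2.imwrite("pics/w2.png",s["frame"][:,:,::-1])
W=wcloud(s,st); X,Y,Z=W[...,0],W[...,1],W[...,2]; print(st["tool_pos"],st["tcp_rot"])
for nm,m in dict(handle=(Z>70)&(Z<92)&(X>405)&(X<450)&(Y>-330)&(Y<-260),plate=(Z>95)&(Z<150)&(X>490)&(X<540)&(Y>-370)&(Y<-240)).items():
    Q=W[m]
    if len(Q)>5: print(nm,len(Q),Q.mean(0).round(1),Q.min(0).round(),Q.max(0).round(),cv2.minAreaRect(Q[:,:2].astype(np.float32)),cv2.fitLine(Q[:,:2].astype(np.float32),cv2.DIST_HUBER,0,.01,.01).ravel())
print(go(st,[429.8,-296,54],-97.6))
```

```text
[ 430.14719604 -288.20126688  219.5632347 ] [-90.1350402    0.42097675 -97.60627534]
handle 282 [ 436.8 -299.1   81.3] [ 422. -306.   78.] [ 450. -293.   84.] ((436.438232421875, -299.4347229003906), (9.341327667236328, 28.479019165039062), 82.65888977050781) [ 9.8785442e-01 -1.5538239e-01  4.3670026e+02 -2.9905060e+02]
plate 1136 [ 516.9 -309.2  136. ] [ 511. -345.   95.] [ 524. -274.  146.] ((517.6533203125, -309.62896728515625), (71.745361328125, 4.277573108673096), 82.6458969116211) [ 1.2482537e-01  9.9217874e-01  5.1535272e+02 -3.1814471e+02]
([0.03, 0.552, 0.004], [0.002, -0.0, -0.005])
```

View pics/w2.png

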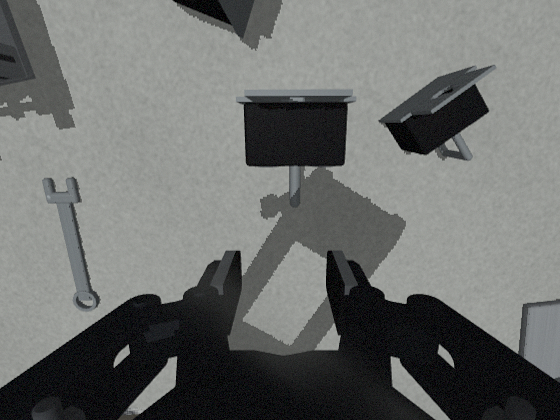

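The view shows the right unit at (297,130), its handle bar ending at (295,205), upright, and the fingers straddling that line. The plate's centre and width (72 at the top) match the given size.

Run:
```python
from h import *
from bench import r
st=r.sense(); print(go(st,[430.4,-298.3,54],-97.4))
```

```text
([0.038, 0.555, 0.004], [0.0, -0.002, -0.004])
```

>>> move_arm:
  linear:
    - [0.036,0.1,0.002]
    - [0.036,0.2,0.002]
    - [0.036,0.3,0.002]
    - [0.036,0.4,0.002]
    - [0.036,0.48,0.002]
    - [0.036,0.53,0.002]
    - [0.036,0.552,0.002]
    - [0.036,0.552,0.002]
  twist:
    - [0,0,0]
    - [0,0,0]
    - [0,0,0]
    - [0,0,0]
    - [0,0,0]
    - [0,0,0]
    - [0,0,0]
    - [0,0,0]
  hand: [0,0,0,0,0,0,0,0]

```text
time: 9.22
tool_pos: [430.1, -296.1, 54.4]
tcp_rot: [-90.1, 0.4, -97.4]
ft_force: [1.0, -0.2, 0.2]
finger_gap: 42.7
```

>>> move_arm:
  linear:
    - [0,0,0]
    - [0,0,0]
    - [0,0,0]
    - [0,0,0]
    - [0,0,0]
    - [0,0,0]
    - [0,0,0]
    - [0,0,0]
  twist:
    - [0,0,0]
    - [0,0,0]
    - [0,0,0]
    - [0,0,0]
    - [0,0,0]
    - [0,0,0]
    - [0,0,0]
    - [0,0,0]
  hand: [-1,-1,-1,-1,-1,-1,-1,-1]
  force: 100

```text
time: 9.88
tool_pos: [431.2, -296.8, 56.6]
tcp_rot: [-89.9, 0.3, -97.4]
ft_force: [-1.0, 3.0, 5.5]
finger_gap: 7.3
```

>>> move_arm:
  linear:
    - [0,-0.02,0]
    - [0,-0.06,0]
    - [0,-0.1,0]
    - [0,-0.2,0]
    - [0,-0.3,0]
    - [0,-0.4,0]
    - [0,-0.5,0]
    - [0,-0.6,0]
    - [0,-0.7,0]
    - [0,-0.73,0]
    - [0,-0.73,0]
    - [0,-0.73,0]
  twist:
    - [0,0,0]
    - [0,0,0]
    - [0,0,0]
    - [0,0,0]
    - [0,0,0]
    - [0,0,0]
    - [0,0,0]
    - [0,0,0]
    - [0,0,0]
    - [0,0,0]
    - [0,0,0]
    - [0,0,0]
  hand: [-1,-1,-1,-1,-1,-1,-1,-1,-1,-1,-1,-1]

```text
time: 10.88
tool_pos: [430.8, -298.0, 275.3]
tcp_rot: [-89.9, 0.3, -97.4]
ft_force: [0.4, -0.8, -5.2]
finger_gap: 7.6
```

Run:
```python
from h import *
from bench import r
C=(576.4,106.1,2.65)
st=r.sense(); print(st["tool_pos"],st["tcp_rot"],st["ft_force"],st["finger_gap"],st["joint_pos"])
s=r.snapshot("wrist"); cv2.imwrite("pics/w3.png",s["frame"][:,:,::-1])
W=wcloud(s,st); dz=st["tool_pos"][2]-54
T=(W-st["tool_pos"])@Rt(st); v=T[...,1];  # tool: y down, z = ? 
m=(np.linalg.norm(T,axis=-1)<260)&(np.abs(T[...,0])<55)&(np.abs(T[...,2])>70)&(np.abs(T[...,2])<110)
Q=T[m]; print(len(Q),Q.min(0).round(),Q.max(0).round())
m2=m&(v<-40)  # upper plate
Q=T[m2]; print("upper plate",len(Q),Q.mean(0).round(1),Q.min(0).round(),Q.max(0).round())
if len(Q)>20:
    A=np.c_[Q[:,0],Q[:,1],np.ones(len(Q))]; c=np.linalg.lstsq(A,Q[:,2],rcond=None)[0]; print("z = %.3f x + %.3f y + %.1f"%tuple(c))
s=r.snapshot("side");np.savez("side2.npz",**s);W=cloud(s)
T=(W-st["tool_pos"])@Rt(st); m=(np.abs(T[...,0])<55)&(np.abs(T[...,2])<115)&(np.abs(T[...,1])<110)
b=np.abs(T[...,2]+0)>60
Q=T[m&b&(T[...,1]<-25)]; print("side plate",len(Q),Q.mean(0).round(1),Q.min(0).round(),Q.max(0).round())
if len(Q)>20:
    A=np.c_[Q[:,0],Q[:,1],np.ones(len(Q))]; c=np.linalg.lstsq(A,Q[:,2],rcond=None)[0]; print("z = %.3f x + %.3f y + %.1f"%tuple(c))
# next: swing in front
print(go(st,[430,-60,290],-87.35))
```

```text
[ 430.78537277 -298.04484543  275.26130324] [-89.93210764   0.33090201 -97.43623726] [ 0.40383157 -0.81159314 -5.15509234] 7.601254862216192 [-40.50700914  -5.1333556   93.48591042   0.31449216  91.77109056
  56.93880485]
30805 [-50. -85.  70.] [ 51. -11.  90.]
upper plate 15765 [  0.5 -70.8  85.8] [-36. -85.  85.] [ 37. -40.  89.]
z = -0.002 x + -0.010 y + 85.1
side plate 319 [ -6.  -52.   84.8] [-50. -90.  61.] [ 50. -25.  92.]
z = 0.061 x + -0.168 y + 76.4
([-0.787, -0.045, -0.105], [-0.001, -0.112, -0.004])
```

```bash
cat >> h.py <<'E'
def keyhole(s,dbg=False):
    """ray-cast hole contour onto plate front plane tool z=85.8 -> tool x,y"""
    H=s["hand_eye"];K=s["intrinsics"];Z=s["range_z"].astype(float);v,u=np.mgrid[:Z.shape[0],:Z.shape[1]]
    d=np.stack([(u-K[0,2])/K[0,0],(v-K[1,2])/K[1,1],np.ones_like(Z)],-1)
    T=(d*Z[...,None])@H[:3,:3].T+H[:3,3]; D=d@H[:3,:3].T; o=H[:3,3]
    k=(85.8-o[2])/D[...,2]; P=o+D*k[...,None]
    plate=(abs(T[...,2]-85.8)<5)&(abs(T[...,0])<55)&(T[...,1]<-30)&(Z>0)
    hole=(~plate)&(k>0)&(abs(P[...,0])<25)&(P[...,1]<-28)&(P[...,1]>-80)
    n,lab,st,c=cv2.connectedComponentsWithStats(hole.astype(np.uint8))
    return T,P,plate,lab,st
E
python3 - <<'E'
from h import *
from bench import r
st=r.sense(); s=r.snapshot("wrist")
print(s["hand_eye"].round(3).tolist())
T,P,plate,lab,stt=keyhole(s)
print("plate y",P[plate][:,1].min(),np.percentile(P[plate][:,1],[1,99]),"x",np.percentile(P[plate][:,0],[.2,99.8]))
for i in range(1,len(stt)):
    if stt[i,4]>50:
        Q=P[lab==i]; print(stt[i],Q.min(0).round(1),Q.max(0).round(1))
        for y0 in range(-80,-25,3):
            q=Q[abs(Q[:,1]-y0)<1]; 
            if len(q): print("  y",y0,q[:,0].min().round(1),q[:,0].max().round(1))
E
```

```text
[[1.0, 0.0, -0.001, 0.641], [0.001, -0.271, 0.963, -141.84], [0.0, -0.963, -0.271, 69.061], [0.0, 0.0, 0.0, 1.0]]
plate y -92.06171111018355 [-85.79444712 -28.25509327] x [-46.75204241  48.67978615]
[256  38  56  23 984] [ -6.4 -73.4  85.8] [  7.7 -51.8  85.8]
  y -74 -3.7 5.1
  y -71 -3.9 5.2
  y -68 -4.1 5.3
  y -65 -4.3 5.5
  y -62 -4.5 5.7
  y -59 -4.7 5.9
  y -56 -6.4 7.7
  y -53 -4.0 5.5
```

View pics/w3.png

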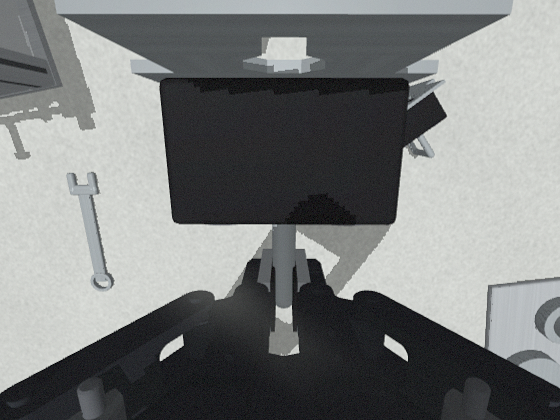

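The grip is good: the plate stands square in the tool frame and its slot centre is about 0.6 mm off the tool axis. Now I'll check the screw's position and the lift height in the fixed views.

Run:
```python
from h import *
C=(576.4,106.1,2.65); p=cub((110,-35,290),C); print("screw pred",p)
a=np.radians(C[2]);Rc=np.array([[np.cos(a),-np.sin(a)],[np.sin(a),np.cos(a)]])
for n in("top0","top1","side0","side1"):
    W=cloud(np.load(n+".npz")); L=W.copy(); L[...,:2]=(W[...,:2]-C[:2])@Rc
    x,y,z=L[...,0],L[...,1],L[...,2]
    m=(x>90)&(x<111)&(abs(y+35)<30)&(z>275)&(z<306); Q=L[m]
    print(n,"screw",len(Q), (Q.mean(0).round(1),Q.min(0).round(1),Q.max(0).round(1)) if len(Q) else "")
    m=(x>108)&(x<145)&(y>-105)&(y<105)&(z>305)&(z<318); Q=L[m]; print("   rail top",len(Q),(np.percentile(Q[:,0],[2,50,98]).round(1),np.median(Q[:,2]).round(1)) if len(Q) else "")
    m=(x>-20)&(x<150)&(abs(y)<136)&(z>314)&(z<330); Q=L[m];print("   frame y",np.percentile(Q[:,1],[1,99]).round(1),"x",np.percentile(Q[:,0],[1,99]).round(1))
for n,zl in(("side0",0),("side2",215)):
    W=cloud(np.load(n+".npz")); X,Y,Z=W[...,0],W[...,1],W[...,2]
    m=(X>495)&(X<540)&(abs(Y+308)<50)&(Z>zl+95)&(Z<zl+170); Q=W[m]; print(n,len(Q),np.percentile(Q[:,2],[90,97,99,100]).round(1),Q.mean(0).round(1))
```

```text
screw pred [687.9005821   76.22324998 290.        ]
top0 screw 23 (array([104.1, -35.1, 292. ]), array([100.2, -43.8, 280.8]), array([111. , -27.2, 299. ]))
   rail top 817 (array([114.3, 128.3, 143.6]), np.float64(311.9))
   frame y [-135.3  135.3] x [  0.5 142.7]
top1 screw 23 (array([103.5, -35.1, 293.4]), array([ 99.7, -43.9, 283.1]), array([110.4, -27.3, 299.6]))
   rail top 819 (array([113.9, 128.1, 144. ]), np.float64(311.6))
   frame y [-135.4  135.4] x [ -0.6 143. ]
side0 screw 18 (array([103.5, -32.5, 295.6]), array([100.1, -40.9, 289. ]), array([107.1, -25.5, 302.8]))
   rail top 1032 (array([114.3, 130.2, 144.3]), np.float64(312.6))
   frame y [-135.2  135.4] x [  0.3 144.5]
side1 screw 19 (array([103.2, -33. , 295.1]), array([ 99.8, -41.1, 284.7]), array([107.1, -25.2, 301.2]))
   rail top 1038 (array([113.8, 130.1, 144.2]), np.float64(312.6))
   frame y [-135.3  135.1] x [ -1.  144.3]
side0 144 [146.7 149.7 150.2 150.7] [ 518.9 -307.6  125.6]
side2 208 [361.4 363.7 364.3 365.8] [ 518.6 -308.1  339.9]
```

Run:
```python
from h import *
from bench import r
C=(576.4,106.1,2.65); st=r.sense()
for p in ((-150,-190,270),(-130,-34.3,255)):
    q=cub(p,C); print(q,go(st,q,-87.35))
```

```text
[435.34500962 -90.63202507 270.        ] ([-0.685, 0.015, -0.071], [0.001, -0.112, -0.005])
[448.12487312  65.82616451 255.        ] ([-1.207, 0.07, -0.096], [0.001, -0.112, -0.005])
```

>>> move_arm:
  linear:
    - [-0.08,0,0]
    - [-0.18,0,0]
    - [-0.28,0,-0.02]
    - [-0.4,0,-0.04]
    - [-0.5,0,-0.06]
    - [-0.6,0,-0.07]
    - [-0.685,0.015,-0.07]
    - [-0.685,0.015,-0.07]
  twist:
    - [0,-0.02,0]
    - [0,-0.04,0]
    - [0,-0.06,0]
    - [0,-0.08,0]
    - [0,-0.1,0]
    - [0,-0.112,0]
    - [0,-0.112,0]
    - [0,-0.112,0]
  hand: [-1,-1,-1,-1,-1,-1,-1,-1]

```text
time: 11.7
tool_pos: [434.8, -86.3, 267.5]
tcp_rot: [-90.2, 0.7, -87.1]
ft_force: [-0.0, -0.6, -4.6]
finger_gap: 7.4
```

Run:
```python
from h import *
from bench import r
C=(576.4,106.1,2.65); st=r.sense(); print(st["joint_pos"])
q=cub((-120,-34.3,250),C); print(q,go(st,q,-87.35))
```

```text
[-18.33914435 -17.7603597  105.24924963   0.57901604  92.99990709
  68.83149692]
[458.11417915  66.28851188 250.        ] ([-0.503, 0.064, 0.103], [0.003, 0.002, -0.008])
```

>>> move_arm:
  linear:
    - [-0.1,0,0]
    - [-0.2,0.01,0.02]
    - [-0.3,0.03,0.06]
    - [-0.4,0.05,0.08]
    - [-0.48,0.06,0.1]
    - [-0.503,0.064,0.103]
    - [-0.503,0.064,0.103]
    - [-0.503,0.064,0.103]
    - [-0.503,0.064,0.103]
  twist:
    - [0,0,0]
    - [0,0,0]
    - [0.003,0.002,-0.008]
    - [0.003,0.002,-0.008]
    - [0.003,0.002,-0.008]
    - [0.003,0.002,-0.008]
    - [0.003,0.002,-0.008]
    - [0.003,0.002,-0.008]
    - [0.003,0.002,-0.008]
  hand: [-1,-1,-1,-1,-1,-1,-1,-1,-1]

```text
time: 12.45
tool_pos: [457.8, 65.0, 249.5]
tcp_rot: [-90.0, -0.0, -87.4]
ft_force: [-0.1, -0.5, -4.5]
finger_gap: 7.2
```

Run:
```python
from h import *
from bench import r
C=(576.4,106.1,2.65); st=r.sense(); print(st["tool_pos"],st["tcp_rot"],st["finger_gap"])
a=np.radians(C[2]);Rc=np.array([[np.cos(a),-np.sin(a)],[np.sin(a),np.cos(a)]])
t=st["tool_pos"].copy(); t[:2]=(t[:2]-C[:2])@Rc; print("tcp cub",t)
for n in("side","top"):
    s=r.snapshot(n); W=cloud(s); L=W.copy(); L[...,:2]=(W[...,:2]-C[:2])@Rc; x,y,z=np.moveaxis(L,-1,0)
    cv2.imwrite(f"pics/{n}3.png",s["frame"][:,:,::-1])
    m=(abs(x-(t[0]+88))<14)&(abs(y+35)<60)&(z>t[2]+38)&(z<t[2]+110);Q=L[m]
    if len(Q)<9: print(n,len(Q));continue
    v=cv2.fitLine(Q[:,:2].astype(np.float32),cv2.DIST_HUBER,0,.01,.01).ravel()
    print(n,len(Q),"zpct",np.percentile(Q[:,2],[50,90,97,99,100]).round(1),"x",np.percentile(Q[:,0],[5,50,95]).round(1),"y",np.percentile(Q[:,1],[1,99]).round(1),v.round(3))
s=r.snapshot("wrist"); T,P,plate,lab,stt=keyhole(s); print("plate z",np.median(T[plate][:,2]),"top",np.percentile(P[plate][:,1],1))
for p in ((-5,-34.3,246),): 
    q=cub(p,C); print(q,go(st,q,-87.35))
```

```text
[457.76986774  65.04376455 249.54822583] [-9.00435356e+01 -4.20812905e-02 -8.73653318e+01] 7.2016645750481905
tcp cub [-120.40149377  -35.52749705  249.54822583]
side 246 zpct [321.2 337.8 339.7 340.6 341.8] x [-34.7 -31.3 -29.3] y [-70.9   0.4] [ 3.0000e-03  1.0000e+00 -3.1305e+01 -3.4483e+01]
top 0
plate z 85.69440016787033 top -85.42022429046823
[572.99119847  71.60550664 246.        ] ([-0.004, 0.012, 0.385], [0.0, -0.0, 0.0])
```

>>> move_arm:
  linear:
    - [-0.002,0.012,0.08]
    - [-0.002,0.012,0.16]
    - [-0.002,0.012,0.24]
    - [-0.002,0.012,0.32]
    - [-0.002,0.012,0.36]
    - [-0.002,0.012,0.385]
    - [-0.002,0.012,0.385]
    - [-0.002,0.012,0.385]
  twist:
    - [0,0,0]
    - [0,0,0]
    - [0,0,0]
    - [0,0,0]
    - [0,0,0]
    - [0,0,0]
    - [0,0,0]
    - [0,0,0]
  hand: [-1,-1,-1,-1,-1,-1,-1,-1]

```text
time: 13.27
tool_pos: [573.1, 70.3, 246.4]
tcp_rot: [-90.0, -0.0, -87.5]
ft_force: [0.3, -0.4, -4.9]
finger_gap: 7.3
```

```bash
cat >> h.py <<'E'
def chk(r,zoff=59.5):
    C=(576.4,106.1,2.65); st=r.sense(); a=np.radians(C[2]);Rc=np.array([[np.cos(a),-np.sin(a)],[np.sin(a),np.cos(a)]])
    t=st["tool_pos"].copy(); t[:2]=(t[:2]-C[:2])@Rc; print("tcp cub",t.round(1),st["tcp_rot"].round(2),"f",st["ft_force"].round(1),"t",st["time"])
    s=r.snapshot("side"); W=cloud(s); L=W.copy(); L[...,:2]=(W[...,:2]-C[:2])@Rc; x,y,z=np.moveaxis(L,-1,0)
    m=(abs(x-(t[0]+88))<9)&(abs(y+35)<60)&(z>t[2]+68)&(z<t[2]+110);Q=L[m]
    if len(Q)>9: print(len(Q),"z",np.percentile(Q[:,2],[90,97,99]).round(1),"x",np.percentile(Q[:,0],[5,50,95]).round(1),"y",np.percentile(Q[:,1],[1,99]).round(1))
    return st,t
E
python3 - <<'E'
from h import *
from bench import r
st,t=chk(r)
for p in ((21.5,-34.8,245.5),): print(go(st,cub(p,(576.4,106.1,2.65)),-87.35))
E
```

```text
tcp cub [ -4.9 -35.6 246.4] [-9.002e+01 -2.000e-02 -8.746e+01] f [ 0.3 -0.4 -4.9] t 13.2667
132 z [335.8 337.8 338.5] x [80.9 83.8 86. ] y [-71.9   0.4]
([-0.003, 0.003, 0.088], [0.0, -0.001, 0.0])
```

>>> move_arm:
  linear:
    - [-0.001,0.003,0.01]
    - [-0.001,0.003,0.025]
    - [-0.001,0.003,0.04]
    - [-0.001,0.003,0.055]
    - [-0.001,0.003,0.07]
    - [-0.001,0.003,0.08]
    - [-0.001,0.003,0.088]
    - [-0.001,0.003,0.088]
  twist:
    - [0,0,0]
    - [0,0,0]
    - [0,0,0]
    - [0,0,0]
    - [0,0,0]
    - [0,0,0]
    - [0,0,0]
    - [0,0,0]
  hand: [-1,-1,-1,-1,-1,-1,-1,-1]

```text
time: 13.98
tool_pos: [599.7, 71.9, 245.5]
tcp_rot: [-90.0, -0.0, -87.5]
ft_force: [0.8, 0.4, -4.5]
finger_gap: 7.1
```

Run:
```python
from h import *
from bench import r
st,t=chk(r)
s=r.snapshot("wrist"); T,P,plate,lab,stt=keyhole(s); print("plate z in tool",np.median(T[plate][:,2]))
```

```text
tcp cub [ 21.7 -35.2 245.5] [-9.002e+01 -2.000e-02 -8.745e+01] f [ 0.8  0.4 -4.5] t 13.9833
151 z [334.5 335.9 337.2] x [106.9 110.6 117.1] y [-88.6   0.8]
plate z in tool 85.69686393215784
```

No contact force, so the plate is over the head. Now I'll slide it down.

>>> move_arm:
  linear:
    - [0,0.01,0]
    - [0,0.02,0]
    - [0,0.03,0]
    - [0,0.04,0]
    - [0,0.05,0]
    - [0,0.06,0]
    - [0,0.067,0]
    - [0,0.067,0]
  twist:
    - [0,0,0]
    - [0,0,0]
    - [0,0,0]
    - [0,0,0]
    - [0,0,0]
    - [0,0,0]
    - [0,0,0]
    - [0,0,0]
  hand: [-1,-1,-1,-1,-1,-1,-1,-1]

```text
time: 14.75
tool_pos: [598.9, 72.0, 224.6]
tcp_rot: [-90.1, -0.0, -87.4]
ft_force: [-0.6, 0.8, -5.7]
finger_gap: 7.2
```

Run:
```python
from h import *
from bench import r
st,t=chk(r)
s=r.snapshot("wrist"); T,P,plate,lab,stt=keyhole(s); print("plate z in tool",np.median(T[plate][:,2]),"top",np.percentile(P[plate][:,1],1))
```

```text
tcp cub [ 20.9 -35.1 224.6] [-9.009e+01 -2.000e-02 -8.744e+01] f [-0.6  0.8 -5.7] t 14.75
155 z [314.9 315.7 317. ] x [106.1 111.2 117.5] y [-90.3  20.9]
plate z in tool 85.74795958506976 top -85.89783700693735
```

>>> move_arm:
  linear:
    - [0,0.005,0]
    - [0,0.01,0]
    - [0,0.014,0]
    - [0,0.014,0]
    - [0,0.014,0]
  twist:
    - [0,0,0]
    - [0,0,0]
    - [0,0,0]
    - [0,0,0]
    - [0,0,0]
  hand: [-1,-1,-1,-1,-1]

```text
time: 15.27
tool_pos: [598.9, 72.0, 220.8]
tcp_rot: [-90.1, -0.0, -87.4]
ft_force: [-0.2, 0.7, -5.1]
finger_gap: 7.3
```

>>> move_arm:
  linear:
    - [0,0.005,0]
    - [0,0.009,0]
    - [0,0.009,0]
    - [0,0.009,0]
  twist:
    - [0,0,0]
    - [0,0,0]
    - [0,0,0]
    - [0,0,0]
  hand: [-1,-1,-1,-1]

```text
time: 15.6
tool_pos: [599.4, 72.0, 218.8]
tcp_rot: [-90.0, -0.0, -87.4]
ft_force: [1.7, 0.4, -1.6]
finger_gap: 7.2
```

>>> move_arm:
  linear:
    - [0,0.005,0]
    - [0,0.008,0]
    - [0,0.008,0]
    - [0,0.008,0]
  twist:
    - [0,0,0]
    - [0,0,0]
    - [0,0,0]
    - [0,0,0]
  hand: [-1,-1,-1,-1]

```text
time: 15.93
tool_pos: [600.2, 72.0, 217.4]
tcp_rot: [-89.9, -0.0, -87.4]
ft_force: [2.3, 1.5, 4.0]
finger_gap: 7.1
```

Run:
```python
from h import *
from bench import r
st,t=chk(r)
s=r.snapshot("wrist"); T,P,plate,lab,stt=keyhole(s); print("plate z in tool",np.median(T[plate][:,2]),"top",np.percentile(P[plate][:,1],1))
cv2.imwrite("pics/w5.png",s["frame"][:,:,::-1])
```

```text
tcp cub [ 22.2 -35.2 217.4] [-8.986e+01 -2.000e-02 -8.745e+01] f [2.3 1.5 4. ] t 15.9333
156 z [313.7 314.9 316.3] x [106.8 114.5 118.7] y [-92.   22.6]
plate z in tool 84.68885836544891 top -81.27879253226257
```

View pics/w5.png

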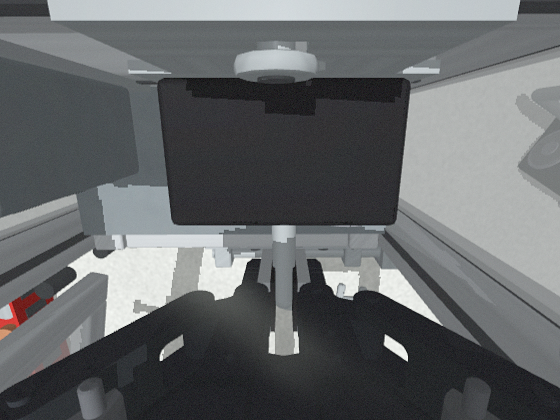

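The screw head is now in front of the plate, at (275,65), astride the slot. The wrist carries +4 N instead of −5 N, so the unit hangs on the screw. I'll release it and lift straight up.

>>> move_arm:
  linear:
    - [0,0,0]
    - [0,0,0]
    - [0,0,0]
    - [0,0,0]
    - [0,0,0]
    - [0,0,0]
  twist:
    - [0,0,0]
    - [0,0,0]
    - [0,0,0]
    - [0,0,0]
    - [0,0,0]
    - [0,0,0]
  hand: [-0.3,-0.3,-0.3,-0.3,-0.3,-0.3]
  force: 30

```text
time: 16.53
tool_pos: [600.0, 72.0, 217.0]
tcp_rot: [-89.9, -0.0, -87.4]
ft_force: [-0.2, -0.2, 0.4]
finger_gap: 30.0
```

>>> move_arm:
  linear:
    - [0,-0.03,0]
    - [0,-0.08,0]
    - [0,-0.15,0]
    - [0,-0.25,0]
    - [0,-0.35,0]
    - [0,-0.45,0]
    - [0,-0.55,0]
    - [0,-0.6,-0.1]
    - [0,-0.6,-0.2]
    - [0,-0.6,-0.3]
    - [0,-0.6,-0.4]
    - [0,-0.6,-0.4]
  twist:
    - [0,0,0]
    - [0,0,0]
    - [0,0,0]
    - [0,0,0]
    - [0,0,0]
    - [0,0,0]
    - [0,0,0]
    - [0,0,0]
    - [0,0,0]
    - [0,0,0]
    - [0,0,0]
    - [0,0,0]
  hand: [-0.3,-0.3,-0.3,-0.3,-0.3,-0.3,-0.3,-0.3,-0.3,-0.3,-0.3,-0.3]

```text
time: 17.53
tool_pos: [476.0, 66.8, 398.4]
tcp_rot: [-89.9, -0.0, -87.4]
ft_force: [-0.5, -0.4, 0.0]
finger_gap: 29.8
```

Run:
```python
from h import *
from bench import r
C=(576.4,106.1,2.65); st=r.sense(); print(st["tool_pos"],st["ft_force"]);a=np.radians(C[2]);Rc=np.array([[np.cos(a),-np.sin(a)],[np.sin(a),np.cos(a)]])
F={}
for n in("side","top","wrist"):
    s=r.snapshot(n); F[n]=s["frame"][:,:,::-1]
    W=cloud(s) if n!="wrist" else wcloud(s,st); L=W.copy(); L[...,:2]=(W[...,:2]-C[:2])@Rc; x,y,z=np.moveaxis(L,-1,0)
    m=(x>100)&(x<114)&(abs(y+35)<34)&(z>285)&(z<315);Q=L[m]; print(n,"plate",len(Q),(Q.min(0).round(1),np.median(Q,0).round(1),Q.max(0).round(1),"z99",np.percentile(Q[:,2],[90,99])) if len(Q) else "")
    m=(x>45)&(x<109)&(abs(y+35)<55)&(z>240)&(z<255);Q=L[m]
    if len(Q)>20: print("   box top",np.median(Q,0).round(1),np.percentile(Q[:,0],[2,98]).round(1),np.percentile(Q[:,1],[2,98]).round(1))
    m=(x>-240)&(x<-40)&(y>80)&(z>303)&(z<320);Q=L[m]
    if len(Q)>20: print("   leaf",cv2.minAreaRect(Q[:,:2].astype(np.float32)))
cv2.imwrite("pics/end.png",np.hstack([cv2.resize(F["top"][130:330,100:370],(400,296)),cv2.resize(F["wrist"],(395,296))]))
# bystanders: compare bench-level regions with first pictures
for n in("side","top"):
    a0=cv2.imread(f"pics/{n}0.png")[:,:,::-1].astype(int);b=F[n][:,:,::-1].astype(int)
    for nm,f in dict(red=lambda i:(i[...,0]>110)&(i[...,1]<60),yel=lambda i:(i[...,0]>140)&(i[...,1]>110)&(i[...,2]<70)).items():
        print(n,nm,[np.argwhere(f(i)).mean(0).round(1).tolist() for i in (a0,b)])
```

```text
[476.03739547  66.75465102 398.43933693] [-0.47848307 -0.3646637   0.02728991]
side plate 65 (array([100.9, -68.5, 296.6]), array([109. , -34.1, 307.3]), array([113.9,  -1.5, 312.3]), 'z99', array([309.81332003, 312.11981686]))
   box top [ 67.6 -31.5 246. ] [51.9 83.9] [-77.4   9.4]
   leaf ((-125.15211486816406, 155.77899169921875), (75.18468475341797, 188.6948699951172), 78.10940551757812)
top plate 2 (array([113.6, -64.4, 312.2]), array([113.8, -54.9, 313.6]), array([114. , -45.3, 315. ]), 'z99', array([314.68926743, 314.93568497]))
   leaf ((-132.2245635986328, 133.57879638671875), (34.440452575683594, 183.56417846679688), 76.27816772460938)
wrist plate 0 
   box top [ 58.5 -35.9 244.5] [49.2 68.1] [-78.5   6.8]
   leaf ((-128.80128479003906, 127.20027160644531), (20.27513313293457, 185.05540466308594), 77.7255859375)
side red [[274.4, 426.0], [274.3, 426.2]]
side yel [[334.4, 401.4], [334.3, 401.2]]
top red [[281.3, 150.4], [281.2, 150.4]]
top yel [[219.5, 152.1], [217.6, 151.0]]
```

View pics/end.png

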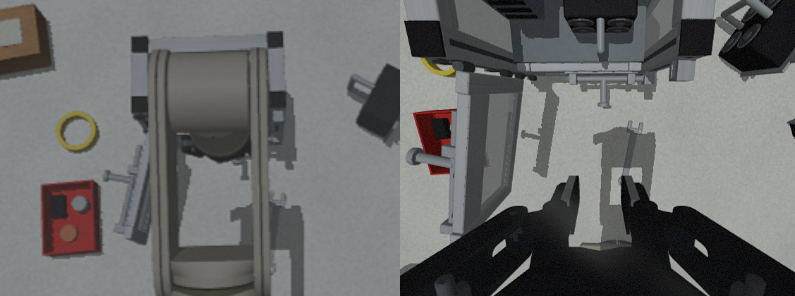

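The unit hangs with its box top at z≈245–246 (247 is home) and its centre at y≈-36. The top leaf stands at about 102° and the bottom leaf is shut. The basket and tape haven't moved. The gripper is clear, so I'm handing in.

```bash
python3 -c "
from bench import r
print(r.sense()['ft_force']); print(r.hand_in())"
```

```text
[ 1.22213444 -0.50347079  0.35332886]
the job is handed in; nothing more can be done
None
```

The job is done and handed in at about 17.5 s of the 61 s allowed. I drew only the top bolt, about 38 mm, and swung the top half open by its pull to about 102°. I picked the 145 mm fan unit out of the three sizes, passed its keyhole over the free screw, slid it down and let go.

**Fan unit:** The box top measured z 244.5–246, where 247 is home, and the unit is centred at about y -36 against the screw's -35. As it went home, the wrist force changed from -5 N to +4 N. In the wrist picture before release, the screw head stood in front of the slot.

**Door:** My last views measured the top half at about 102–104° open. The bottom half looks shut in the wrist picture; I never touched it or its bolt.

**Bystanders:** The basket has not moved. The tape has not moved in the side view; its colour centroid shifted about 2 px in the top view, which I put down to shading from the arm. The arm never went near the spanner on the bench, but I compared it only by eye.

**Disagreement:** The keyhole height relative to the gripper came out between 57 and 61 mm depending on the view. I used 59.5 mm, and the plate went over the screw head without measurable contact.

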